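Empty the turned pot and stand it to dry

ROBOT

A 7-joint arm with a two-finger parallel gripper is mounted at the origin on the work surface. World frame = base frame: x ahead of the robot, y to its left, z up, the work surface at z = 0. Lengths are in m, angles in rad, forces in N, time in s.
With the tool pointing down it reaches from about 0.425 to 1.025 m from the base axis. Payload 9.4 kg.
Tool frame: the origin (TCP) lies midway between the tips of the shut fingers; the grasp point (between the pads) lies 19 mm behind it (manip.hold_point_z is the z of the grasp point in the tool frame, in m); z points along the fingers, y is the line along which they close (so a half turn about z gives the same grasp; the last joint's range is limited). The gripper opens to 85 mm and grips with 20 to 120 N. Pads are 22 mm wide; open, the fingers measure 114 mm over their backs; the gripper's body (76 mm by 85 mm) begins 54 mm behind the grasp point. The pads swing forward as they close: fully open they stand 13 mm farther back than shut.
Start: joints at [1.083, 0.599, -0.003, 1.599, 0.002, 0.943, -0.08], TCP at [0.29, -0.665, 0.231] pointing down, gripper open.
Joint ranges: [-2.57, 2.57], [-0.35, 1.97], [-1.29, 1.29], [0.11, 2.56], [-1.05, 4.19], [0.11, 1.86], [-2.63, 2.63]. Speed limits (rad/s): [2.22, 2.22, 3.01, 3.01, 3.14, 3.14, 3.14].

INTERFACE

Orientations are given as a unit quaternion [w, x, y, z].
In Python, from bench import manip gives the robot as it stands.
- The arm moves only by the shell command python3 -m crank 'ROWS' [OPENING] [FORCE]. ROWS is JSON, a list of rows, each an object of numbers: "tx", "ty", "tz": the shift along the tool's x, y, z each as a share of 50 mm, from -1 to 1; "ax", "ay", "az": the turn, a rotation vector about the tool's x, y, z each as a share of 0.5 rad, from -1 to 1. In form: [{"tx": .., "ty": .., "tz": .., "ax": .., "ay": .., "az": ..}, ...]. A call has 1 to 5 rows; each row shifts and turns the commanded pose from where the row before left it, along the tool's axes as they then stand; what a row does not reach is not made up. A row lasts 1/8 s, in which the tool goes at most 62.5 mm and 10.7 degrees, less where a joint would pass 70% of its speed; a pose out of reach is approached as far as the arm can. A call with a number of a shift or a turn outside -1 to 1 is refused whole. A call with a gripper value outside its range is refused whole. OPENING is the opening, from 0 (shut) to 1 (fully open), set as the call begins (- or left out, the last holds). The fingers move at their own pace and stop on an object; FORCE is the grip in N (left out, the last holds). Time passes only in rows, so rows that do not move let the fingers close. It gives the time, the measured TCP pose, the force, the opening and the grip force at its end, in the units of the state.
- manip.get_obs(): the state, without advancing time (a new reading comes with each control period).
- manip.snapshot(name): name is "side" or "top"; returns (picture, depth): 420x560x3 uint8, red, green, blue; 420x560 float32, m along the optical axis (not along the pixel's ray), 0 where there is no reading.
- manip.camera_model(name): a dict with "K" (3x3 intrinsics, pixels), "rvec" (rotation vector, rad) and "tvec" (3), from world to camera coordinates, as OpenCV has them. Camera axes: x right, y down, z forward; pixel columns grow to the right and rows downward; lengths in m; the calibration is good to about 2 mm. A picture is of the moment at which its call begins. camera_model takes no time and is no camera call.
- manip.job_done(): hands the job in; it is judged then, once.
The state is a dict: "time_s": time; "qpos": joint angles; "joint_velocities": joint speeds; "effort": joint torques, N m; "ee_pos": TCP position; "orientation": TCP orientation; "wrist_force": force on the tool from outside, world axes, zero at the start; "torque": the same for the moment, N m; "gripper_width": opening from 0.0 (shut) to 1.0 (fully open); "grasp_force": force on a finger pad.
Only numpy, scipy, OpenCV 4.12 (cv2) and the standard library are available. Lean on these libraries where they do the work, as an engineer would, in place of code of your own. Each camera call takes 0.05 s, during which the arm holds its last target. There are 200 camera calls.

TASK

The hollow turned pot lies on its side in the dowel cradle with three wooden offcuts in it: tip all three into the scrap tray. Then lay the empty pot back on its side in the cradle and let go of it, take it again the other way round, and set it down gently, not dropped, to stand upright, mouth up, wholly on the plywood drying board. Leave the offcuts in the tray, and the other things on the bench where they are.

Things in the scene. Friction and masses are not known exactly. Their poses are not given: they have to be found in the camera images.
- pot: (Sizes in mm.) Hollow turned pot of pale wood, on its side on the cradle, mouth to the left of the robot, three offcuts inside. Round cylinder 130 long, 66 outer diameter, 56 bore, open at one end (mouth), closed by an 8 thick flat foot at the other; about 0.16 kg. Origin on its axis at mid-length; its x axis runs along the pot's axis from foot to mouth (upright: x up).
- pot_mouth (a point): centre of the pot's open mouth, 65 from its origin along +x
- pot_foot (a point): centre of the pot's flat foot (outer face), 65 from its origin along -x
- stub: round offcut of the same wood, 30 diameter, 34 long; origin at its centre, x along its length
- chunk: block offcut of the same wood, 32 x 28 x 28; origin at its centre
- slab: block offcut of the same wood, 34 x 30 x 24; origin at its centre
- cradle: Fixed cradle: two parallel round dowels (16 diameter, 146 long, axes 41 apart and 49.5 over the table) on a dark wooden base 150 x 76. The pot lies along the dowels with its axis 85 over the table (its underside in the gap between the dowels). Origin: centre of its underside, on the table; x along the dowels, z up.
- tray: Scrap tray, fixed: open plywood box 200 (x) x 180 (y) x 60 high, walls and floor 8 thick. Origin: centre of its underside, on the table.
- board: Drying board, fixed: flat square of plywood 150 x 150 x 18 thick. Origin: centre of its underside, on the table; its top is 18 higher.
- sanding_block: bystander: cork sanding block, 50 x 100 x 32 high; origin at the underside
- wax_tin: bystander: aluminium tin, 60 across, 45 high; origin at the underside
- hammer: bystander: hammer lying flat, 270 long; origin at the underside, near its middle
- chuck: bystander: steel lathe chuck, 94 across, 55 high; origin at the underside
- glue: bystander: white glue bottle, 60 across, 150 high; origin at the underside
- gouge: bystander: turning gouge lying flat, wooden handle and steel blade, 400 long; origin at the underside, near its middle
Not all that is in view belongs to the job. Leave any green or yellow look-alike of the cradle alone.

How it is judged:
On the way, in this order (a step that is already met when the one before it is completed fails the run):
1. all three offcuts lie in the scrap tray (x of stub in the frame of tray between -0.095 and 0.095 m and y of stub in the frame of tray between -0.085 and 0.085 m and z of stub in the frame of tray between 0 and 0.06 m and x of chunk in the frame of tray between -0.095 and 0.095 m and y of chunk in the frame of tray between -0.085 and 0.085 m and z of chunk in the frame of tray between 0 and 0.06 m and x of slab in the frame of tray between -0.095 and 0.095 m and y of slab in the frame of tray between -0.085 and 0.085 m and z of slab in the frame of tray between 0 and 0.06 m), for 0.3 s.
2. the pot lies on its side in the cradle again, let go of (x of pot in the frame of cradle between -0.05 and 0.05 m and y of pot in the frame of cradle between -0.012 and 0.012 m and z of pot in the frame of cradle between 0.078 and 0.092 m and angle between the x axis of pot and the x axis of cradle, either way round below 0.15 rad and contact force between pot and the fingers below 0.1 N), for 0.2 s.
At the end, for the whole second after the job is handed in: The pot stands at rest, released, mouth up within 0.08 rad of vertical, its foot on the top of the drying board with the foot's centre within 42 mm of the board's centre along both of its sides (so the foot is wholly on the board); all three offcuts lie at rest inside the scrap tray, below its rim (all of step 1 and x of pot_foot in the frame of board between -0.042 and 0.042 m and y of pot_foot in the frame of board between -0.042 and 0.042 m and z of pot_foot in the frame of board between 0.012 and 0.026 m and angle between pot's own x axis and vertical below 0.08 rad and linear speed of each of pot, stub, chunk, slab below 0.02 m/s and angular speed of pot below 0.1 rad/s); the robot touches nothing.
It fails at once if the pot is dropped onto the drying board from more than about 10 mm (horizontal distance between pot_foot and board below 0.1 m and angle between pot's own x axis and vertical below 0.5 rad and contact force between pot and the fingers below 0.1 N and linear speed of pot above 0.45 m/s).
It fails at once if a bystander is moved more than 30 mm (distance of any of sanding_block, wax_tin, hammer, chuck, glue, gouge from where it was at the start of the episode above 0.03 m).
It also fails if it takes over 61 s, if anything falls off the work surface, if the arm or the gripper's body presses on something with over 40 N, if the wrist force passes 120 N, or if a joint passes its speed limit or range.

## Working session

There is one attempt and no reset: what is moved stays moved. The work goes in short steps, Python scripts to look and compute and a shell command to move; the robot and the scene stay as the last step left them, time stands still between calls to the robot, and variables do not carry over. Pictures are saved under pics/ and viewed, at most 10 in all, crops included, and the job is handed in when it is done.

```bash
ls; mkdir -p pics; python3 - <<'E'
from bench import manip
import cv2,numpy as np
for n in("side","top"):
    p,d=manip.snapshot(n); cv2.imwrite(f"pics/{n}0.png",p[...,::-1]); np.save(f"pics/{n}0.npy",d)
    c=manip.camera_model(n); R=cv2.Rodrigues(np.array(c["rvec"]))[0]; print(n,np.round(c["K"],1).tolist(),(-R.T@np.array(c["tvec"]).ravel()).round(3),R[2].round(2))
print(manip.get_obs(), manip.hold_point_z)
E
```

```text
pics
side [[435.6, 0.0, 285.1], [0.0, 435.6, 203.8], [0.0, 0.0, 1.0]] [0.055 0.901 0.621] [ 0.45 -0.73 -0.51]
top [[401.4, 0.0, 272.4], [0.0, 401.4, 214.0], [0.0, 0.0, 1.0]] [0.385 0.118 1.32 ] [ 0.14 -0.01 -0.99]
{'time_s': 0.1, 'qpos': array([ 1.08330335,  0.60004892, -0.00251791,  1.60002408,  0.00177966,
        0.94286366, -0.07981555]), 'joint_velocities': array([ 0.00145667, -0.00369667, -0.00121552, -0.00258003, -0.00068144,
        0.0004793 ,  0.00047844]), 'effort': array([ 7.27644976e-03, -7.77990746e+01,  1.57009620e+00, -2.58628482e+01,
        1.25177403e-02,  5.53089485e-03,  3.84712746e-05]), 'ee_pos': array([ 0.2893422 , -0.66433036,  0.23051012]), 'orientation': array([-6.41412200e-04,  9.78978963e-01,  2.03960143e-01, -1.96904017e-04]), 'wrist_force': array([-0.52579776, -0.33783217,  0.27519975]), 'torque': array([-0.0062709 , -0.00977182,  0.01978833]), 'grasp_force': 0.0, 'gripper_width': 1.0009330873291176} -0.0187
```

View pics/top0.png

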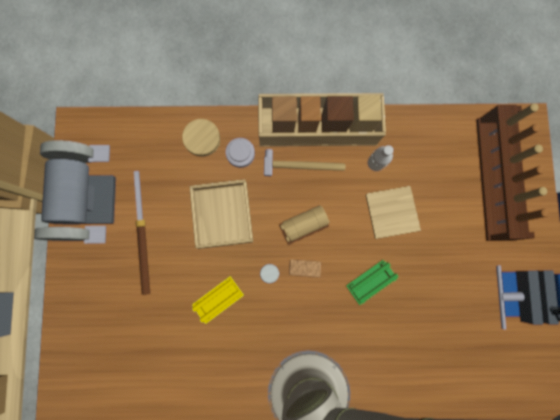

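View pics/side0.png

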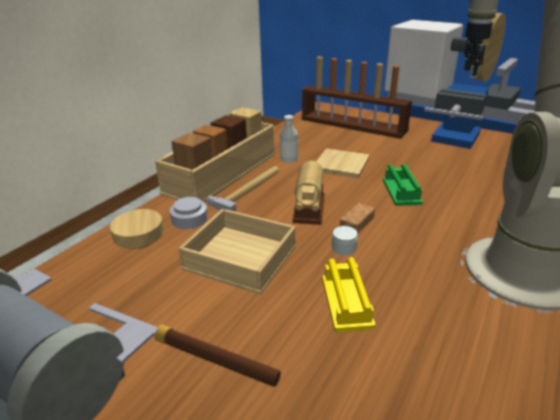

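The top view shows the pot at about (305,224) with its mouth at the lower left, the tray at (221,214) and the board at (394,212). The tin is at (270,273), the sanding block at (306,268), the hammer at (305,165) and the glue at (380,158). In the side view the pot's mouth faces the camera at about (310,195). The green and yellow cradles are decoys. Next I'll measure the positions.

```bash
cat > h.py <<'E'
from bench import manip
import cv2,numpy as np
from scipy.spatial.transform import Rotation as Ro
def cloud(n,d):
    c=manip.camera_model(n); K=np.array(c["K"]); R=cv2.Rodrigues(np.array(c["rvec"]))[0]; t=np.array(c["tvec"]).ravel()
    v,u=np.mgrid[:d.shape[0],:d.shape[1]]
    P=np.stack([(u-K[0,2])/K[0,0]*d,(v-K[1,2])/K[1,1]*d,d],-1)
    return (P-t)@R
def rect(P): # min-area rect of xy points: centre,size,angle
    return cv2.minAreaRect((P[:,:2]*1000).astype(np.float32))
E
python3 - <<'E'
from h import *
d=np.load("pics/top0.npy"); W=cloud("top",d); s=np.load("pics/side0.npy"); S=cloud("side",s)
def reg(W,x0,x1,y0,y1,z0,z1): # pixel box
    w=W[y0:y1,x0:x1].reshape(-1,3); return w[(w[:,2]>z0)&(w[:,2]<z1)]
print("table z",np.median(W[320:340,100:180,2]))
for n,b in dict(pot=(275,335,200,250,.085,.13),tray=(185,257,175,252,.045,.075),trayfloor=(200,242,195,235,0,.03),board=(362,425,182,242,.012,.03),sand=(285,325,256,280,.02,.05),tin=(257,283,260,288,.03,.06),hammer=(260,350,145,180,.008,.06),glue=(362,398,140,175,.02,.17),chuck=(222,258,135,168,.04,.07)).items():
    w=reg(W,*b); print(n,len(w),np.round(rect(w),1) if 0 else rect(w),"zmed",np.median(w[:,2]).round(4),w[:,2].max().round(3))
w=reg(W,275,335,200,250,.1,.13); c=w.mean(0);ev=np.linalg.svd((w-c)[:,:2])[2]; print("pot top",c,ev[0], np.sort((w-c)[:,:2]@ev[0])[[0,5,-5,-1]],np.percentile(w[:,2],[50,95,99]))
w=reg(S,285,335,150,225,.095,.13); print("side pot",len(w),rect(w),np.percentile(w[:,2],[50,95,99]),w.mean(0))
w=reg(S,310,375,140,180,.012,.03); print("side board",len(w),rect(w))
E
```

```text
table z -0.0005353684692949124
pot 902 ((529.5423583984375, 6.921539306640625), (66.10087585449219, 130.7047882080078), 23.877384185791016) zmed 0.1129 0.123
tray 679 ((566.5347290039062, 272.8277282714844), (201.1967010498047, 180.21270751953125), 6.226733207702637) zmed 0.0586 0.068
trayfloor 1670 ((567.4151611328125, 278.71600341796875), (136.9131622314453, 131.67477416992188), 89.88687133789062) zmed 0.0076 0.016
board 2031 ((570.76025390625, -289.381103515625), (150.38751220703125, 151.8127899169922), 9.50192642211914) zmed 0.0176 0.026
sand 494 ((390.48504638671875, 5.734245300292969), (100.23063659667969, 49.87007141113281), 84.93639373779297) zmed 0.0313 0.04
tin 277 ((374.4458923339844, 120.3917236328125), (57.19182205200195, 56.55607604980469), 89.21174621582031) zmed 0.044 0.053
hammer 776 ((758.2420654296875, 4.7678375244140625), (107.37525177001953, 276.23541259765625), 3.9806416034698486) zmed 0.0231 0.033
glue 498 ((761.189453125, -233.15817260742188), (106.17647552490234, 57.47724151611328), 20.593769073486328) zmed 0.0954 0.155
chuck 517 ((772.1640014648438, 213.3922119140625), (87.8920669555664, 90.47865295410156), 49.05316925048828) zmed 0.0529 0.06
pot top [0.5284927  0.00753254 0.11280099] [ 0.39953406 -0.91671835] [-0.06442439 -0.0637947   0.06471003  0.06628542] [0.11379127 0.11961684 0.12125911]
side pot 578 ((525.822265625, 7.898048400878906), (63.7734489440918, 135.3068084716797), 22.93223762512207) [0.11439741 0.11915488 0.12013833] [0.52084101 0.01478241 0.11236913]
side board 961 ((567.5101318359375, -289.191162109375), (150.81588745117188, 159.6451416015625), 9.761941909790039)
```

```bash
cat >> h.py <<'E'
m=np.array([-.4005,.9163,0]); HZ=.0187
pot=np.array([.5295,.007,.085])
def tool(lean,yaw=0,xdir=m):
    """tool x = xdir (yawed), z down, then turned by lean deg about tool y (+: tool points towards +x side)"""
    x=Ro.from_euler('z',yaw,degrees=True).apply(xdir); z=np.array([0,0,-1.]); y=np.cross(z,x)
    return Ro.from_matrix(np.stack([x,y,z],1))*Ro.from_euler('y',lean,degrees=True)
def state():
    o=manip.get_obs(); q=o["orientation"]; return o["ee_pos"],Ro.from_quat(np.r_[q[1:],q[0]]),o
def plan(p1,R1,n,start=None):
    """print n rows from start (default: now) to TCP pose; returns the pose reached"""
    p,R=start or state()[:2]
    for i in range(n):
        k=n-i; s=R.inv().apply((p1-p)/k)/.05; a=(R.inv()*R1).as_rotvec()/k/.5
        s,a=s.round(2),a.round(2)
        if abs(s).max()>1 or np.linalg.norm(a)>.37: print("TOO BIG",end=' ')
        print('{'+','.join(f'"{c}":{v:g}' for c,v in zip("tx ty tz ax ay az".split(),[*s,*a]) if v)+'}',end=', ' if k>1 and (i+1)%5 else '\n')
        p=p+R.apply(s*.05); R=R*Ro.from_rotvec(a*.5)
    print("end err mm,deg",((p-p1)*1e3).round(1),np.degrees((R.inv()*R1).magnitude()).round(2)); return p,R
def grasp(g,R): return np.asarray(g)+R.apply([0,0,HZ])
E
python3 - <<'E'
from h import *
R=tool(0); plan(grasp(pot+[0,0,.22],R),R,15)
E
```

```text
{"tx":0.65,"ty":-0.69,"tz":-0.07,"az":-0.21}, {"tx":0.72,"ty":-0.62,"tz":-0.07,"az":-0.21}, {"tx":0.78,"ty":-0.54,"tz":-0.07,"az":-0.21}, {"tx":0.83,"ty":-0.46,"tz":-0.07,"az":-0.21}, {"tx":0.88,"ty":-0.37,"tz":-0.07,"az":-0.21}
{"tx":0.91,"ty":-0.27,"tz":-0.08,"az":-0.21}, {"tx":0.93,"ty":-0.18,"tz":-0.07,"az":-0.21}, {"tx":0.95,"ty":-0.08,"tz":-0.08,"az":-0.21}, {"tx":0.95,"ty":0.02,"tz":-0.07,"az":-0.21}, {"tx":0.94,"ty":0.12,"tz":-0.08,"az":-0.21}
{"tx":0.93,"ty":0.22,"tz":-0.07,"az":-0.21}, {"tx":0.9,"ty":0.32,"tz":-0.08,"az":-0.21}, {"tx":0.86,"ty":0.41,"tz":-0.07,"az":-0.21}, {"tx":0.81,"ty":0.5,"tz":-0.08,"az":-0.21}, {"tx":0.75,"ty":0.58,"tz":-0.07,"az":-0.2}
end err mm,deg [ 0.1  0.  -0.2] 0.14
```

```bash
python3 -m crank '[{"tx":0.65,"ty":-0.69,"tz":-0.07,"az":-0.21},{"tx":0.72,"ty":-0.62,"tz":-0.07,"az":-0.21},{"tx":0.78,"ty":-0.54,"tz":-0.07,"az":-0.21},{"tx":0.83,"ty":-0.46,"tz":-0.07,"az":-0.21},{"tx":0.88,"ty":-0.37,"tz":-0.07,"az":-0.21}]' 1
python3 -m crank '[{"tx":0.91,"ty":-0.27,"tz":-0.08,"az":-0.21},{"tx":0.93,"ty":-0.18,"tz":-0.07,"az":-0.21},{"tx":0.95,"ty":-0.08,"tz":-0.08,"az":-0.21},{"tx":0.95,"ty":0.02,"tz":-0.07,"az":-0.21},{"tx":0.94,"ty":0.12,"tz":-0.08,"az":-0.21}]'
python3 -m crank '[{"tx":0.93,"ty":0.22,"tz":-0.07,"az":-0.21},{"tx":0.9,"ty":0.32,"tz":-0.08,"az":-0.21},{"tx":0.86,"ty":0.41,"tz":-0.07,"az":-0.21},{"tx":0.81,"ty":0.5,"tz":-0.08,"az":-0.21},{"tx":0.75,"ty":0.58,"tz":-0.07,"az":-0.2}]'
python3 -c "
from h import *
p,R,o=state();print(o['qpos'].round(2),p.round(3),R.as_matrix().round(2).tolist())"
python3 -m crank '[{"ay":0.35},{"ay":0.35},{"ay":0.35},{"ay":0.35},{"ay":0.35}]'
python3 -c "
from h import *
p,R,o=state();print(o['qpos'].round(2),p.round(3),R.as_matrix().round(2).tolist())"
```

```text
[ 1.08  0.6  -0.    1.6   0.    0.94 -0.08] [ 0.289 -0.664  0.231] [[0.92, 0.4, -0.0], [0.4, -0.92, 0.0], [-0.0, -0.0, -1.0]]
[ 1.08  0.6  -0.    1.6   0.    0.94 -0.08] [ 0.289 -0.664  0.231] [[0.92, 0.4, -0.0], [0.4, -0.92, 0.0], [-0.0, -0.0, -1.0]]$[0]: bad value
$[0]: bad value
$[0]: bad value
$[0]: bad value
```

```bash
sed -i 's/ if v)+/)+/' h.py
python3 -m crank '[{"tx":0.65,"ty":-0.69,"tz":-0.07,"ax":0,"ay":0,"az":-0.21},{"tx":0.72,"ty":-0.62,"tz":-0.07,"ax":0,"ay":0,"az":-0.21},{"tx":0.78,"ty":-0.54,"tz":-0.07,"ax":0,"ay":0,"az":-0.21},{"tx":0.83,"ty":-0.46,"tz":-0.07,"ax":0,"ay":0,"az":-0.21},{"tx":0.88,"ty":-0.37,"tz":-0.07,"ax":0,"ay":0,"az":-0.21}]' 1 &&
python3 -m crank '[{"tx":0.91,"ty":-0.27,"tz":-0.08,"ax":0,"ay":0,"az":-0.21},{"tx":0.93,"ty":-0.18,"tz":-0.07,"ax":0,"ay":0,"az":-0.21},{"tx":0.95,"ty":-0.08,"tz":-0.08,"ax":0,"ay":0,"az":-0.21},{"tx":0.95,"ty":0.02,"tz":-0.07,"ax":0,"ay":0,"az":-0.21},{"tx":0.94,"ty":0.12,"tz":-0.08,"ax":0,"ay":0,"az":-0.21}]' &&
python3 -m crank '[{"tx":0.93,"ty":0.22,"tz":-0.07,"ax":0,"ay":0,"az":-0.21},{"tx":0.9,"ty":0.32,"tz":-0.08,"ax":0,"ay":0,"az":-0.21},{"tx":0.86,"ty":0.41,"tz":-0.07,"ax":0,"ay":0,"az":-0.21},{"tx":0.81,"ty":0.5,"tz":-0.08,"ax":0,"ay":0,"az":-0.21},{"tx":0.75,"ty":0.58,"tz":-0.07,"ax":0,"ay":0,"az":-0.2}]' &&
python3 -c "
from h import *
p,R,o=state();print(o['qpos'].round(2),p.round(3),R.as_matrix().round(2).tolist())" &&
python3 -m crank '[{"tx":0,"ty":0,"tz":0,"ax":0,"ay":0.35,"az":0},{"tx":0,"ty":0,"tz":0,"ax":0,"ay":0.35,"az":0},{"tx":0,"ty":0,"tz":0,"ax":0,"ay":0.35,"az":0},{"tx":0,"ty":0,"tz":0,"ax":0,"ay":0.35,"az":0},{"tx":0,"ty":0,"tz":0,"ax":0,"ay":0.35,"az":0}]'
python3 -c "
from h import *
p,R,o=state();print(o['qpos'].round(2),p.round(3),R.as_matrix().round(2).tolist())"
```

```text
time_s: 0.72
ee_pos: [0.3696, -0.4394, 0.2487]
orientation: [-0.0, 0.892, 0.453, -0.0]
wrist_force: [0.2, 0.1, 0.2]
gripper_width: 1.002
grasp_force: 0.0
time_s: 1.35
ee_pos: [0.4491, -0.2158, 0.2678]
orientation: [-0.0, 0.744, 0.668, -0.0]
wrist_force: [0.3, -0.3, -0.4]
gripper_width: 1.002
grasp_force: 0.0
time_s: 1.98
ee_pos: [0.5299, 0.0081, 0.2863]
orientation: [-0.0, 0.547, 0.837, -0.0]
wrist_force: [1.4, -0.9, -0.4]
gripper_width: 1.0
grasp_force: 0.0
[ 0.3   0.35 -0.56  1.96  0.23  0.9   0.04] [0.53  0.008 0.286] [[-0.4, 0.92, -0.0], [0.92, 0.4, -0.0], [-0.0, -0.0, -1.0]]
time_s: 2.6
ee_pos: [0.5302, 0.006, 0.2865]
orientation: [-0.356, 0.496, 0.756, 0.234]
wrist_force: [0.9, 0.1, -0.7]
gripper_width: 0.997
grasp_force: 0.0
[ 0.73  0.71 -0.77  1.76 -0.34  1.25  0.58] [0.53  0.006 0.286] [[-0.25, 0.92, -0.31], [0.58, 0.4, 0.71], [0.77, 0.0, -0.64]]
```

```bash
python3 - <<'E'
from h import *
R=tool(25); g=grasp(pot-.025*m,R)+R.apply([0,0,.003])
s=plan(g-R.apply([0,0,.09]),R,4); plan(g,R,3,s)
E
```

```text
{"tx":-0.71,"ty":-0,"tz":0.24,"ax":0,"ay":-0.22,"az":-0}, {"tx":-0.67,"ty":-0,"tz":0.32,"ax":0,"ay":-0.22,"az":-0}, {"tx":-0.64,"ty":-0,"tz":0.39,"ax":0,"ay":-0.22,"az":-0}, {"tx":-0.59,"ty":-0,"tz":0.46,"ax":0.01,"ay":-0.23,"az":-0.01}
end err mm,deg [ 0.2  0.  -0.3] 0.21
{"tx":0,"ty":0,"tz":0.6,"ax":-0,"ay":0,"az":0}, {"tx":0,"ty":0,"tz":0.6,"ax":-0,"ay":0,"az":0}, {"tx":0.01,"ty":0,"tz":0.6,"ax":-0,"ay":0,"az":0.01}
end err mm,deg [-0.2  0.3 -0.1] 0.2
```

```bash
python3 -m crank '[{"tx":-0.71,"ty":0,"tz":0.24,"ax":0,"ay":-0.22,"az":0},{"tx":-0.67,"ty":0,"tz":0.32,"ax":0,"ay":-0.22,"az":0},{"tx":-0.64,"ty":0,"tz":0.39,"ax":0,"ay":-0.22,"az":0},{"tx":-0.59,"ty":0,"tz":0.46,"ax":0.01,"ay":-0.23,"az":-0.01}]' && python3 -m crank '[{"tx":0,"ty":0,"tz":0.6,"ax":0,"ay":0,"az":0},{"tx":0,"ty":0,"tz":0.6,"ax":0,"ay":0,"az":0},{"tx":0.01,"ty":0,"tz":0.6,"ax":0,"ay":0,"az":0.01}]' && python3 -m crank '[{"tx":0,"ty":0,"tz":0,"ax":0,"ay":0,"az":0},{"tx":0,"ty":0,"tz":0,"ax":0,"ay":0,"az":0},{"tx":0,"ty":0,"tz":0,"ax":0,"ay":0,"az":0},{"tx":0,"ty":0,"tz":0,"ax":0,"ay":0,"az":0}]' 0.5 60
python3 - <<'E'
from h import *
p,R,o=state(); print(o['qpos'].round(2),(p-grasp(pot-.025*m,tool(25))).round(4))
# lift 110 mm straight up then carry so that mouth at M, horizontal pot (lean 25), then tip about mouth
def pose(M,tip): # mouth position and tip angle (deg mouth-down)
    L=tool(25-tip); ax=tool(-tip).apply([1,0,0]); return grasp(M-.090*ax,L),L
s=plan(p+[0,0,.1],R,3)
M=np.array([.567,.273,.125])-.03*m
s=plan(*pose(M,0),6,s)
for t in (20,40,60,80,100): s=plan(*pose(M-[0,0,.0002*t],t),2,s)
E
```

```text
time_s: 3.1
ee_pos: [0.5511, -0.0432, 0.1454]
orientation: [-0.178, 0.534, 0.819, 0.115]
wrist_force: [-0.8, -0.3, -0.2]
gripper_width: 0.997
grasp_force: 0.0
time_s: 3.48
ee_pos: [0.5352, -0.0074, 0.064]
orientation: [-0.18, 0.535, 0.817, 0.115]
wrist_force: [0.3, 0.1, -0.2]
gripper_width: 1.002
grasp_force: 0.0
time_s: 3.98
ee_pos: [0.536, -0.0083, 0.0656]
orientation: [-0.179, 0.535, 0.817, 0.115]
wrist_force: [0.7, -1.8, -0.1]
gripper_width: 0.76
grasp_force: 66.6
[ 0.49  0.78 -0.55  1.99 -0.01  0.65  0.46] [-0.0003  0.0004 -0.0024]
{"tx":0.28,"ty":-0,"tz":-0.61,"ax":0,"ay":0,"az":0}, {"tx":0.28,"ty":-0,"tz":-0.6,"ax":0,"ay":0,"az":0}, {"tx":0.27,"ty":-0.01,"tz":-0.61,"ax":0,"ay":0,"az":0}
end err mm,deg [-0.1 -0.2  0. ] 0.0
{"tx":0.33,"ty":0.47,"tz":0.36,"ax":-0,"ay":0,"az":-0}, {"tx":0.32,"ty":0.47,"tz":0.36,"ax":-0,"ay":0,"az":-0}, {"tx":0.33,"ty":0.47,"tz":0.36,"ax":-0,"ay":0,"az":-0}, {"tx":0.32,"ty":0.47,"tz":0.36,"ax":-0,"ay":0,"az":-0}, {"tx":0.33,"ty":0.47,"tz":0.35,"ax":-0,"ay":0.01,"az":-0}
{"tx":0.32,"ty":0.48,"tz":0.36,"ax":-0.01,"ay":0,"az":-0}
end err mm,deg [ 0.2  0.  -0. ] 0.22
{"tx":0.1,"ty":-0,"tz":-0.23,"ax":0,"ay":-0.35,"az":-0}, {"tx":0.05,"ty":-0,"tz":-0.25,"ax":0,"ay":-0.34,"az":-0}
end err mm,deg [ 0.2 -0.2  0.2] 0.19
{"tx":0.11,"ty":-0,"tz":-0.23,"ax":0,"ay":-0.35,"az":-0}, {"tx":0.08,"ty":-0,"tz":-0.24,"ax":0,"ay":-0.35,"az":-0.01}
end err mm,deg [0.1 0.1 0.1] 0.14
{"tx":0.13,"ty":-0,"tz":-0.23,"ax":0,"ay":-0.35,"az":0}, {"tx":0.08,"ty":-0,"tz":-0.24,"ax":0,"ay":-0.35,"az":0}
end err mm,deg [ 0.1 -0.  -0.1] 0.13
{"tx":0.14,"ty":-0,"tz":-0.24,"ax":0,"ay":-0.35,"az":0}, {"tx":0.09,"ty":-0,"tz":-0.25,"ax":0,"ay":-0.35,"az":0}
end err mm,deg [ 0.1 -0.2  0. ] 0.15
{"tx":0.15,"ty":0,"tz":-0.25,"ax":0,"ay":-0.35,"az":0}, {"tx":0.1,"ty":0,"tz":-0.26,"ax":0,"ay":-0.35,"az":0}
end err mm,deg [ 0.1 -0.3  0.1] 0.18
```

```bash
python3 -m crank '[{"tx":0.28,"ty":0,"tz":-0.61,"ax":0,"ay":0,"az":0},{"tx":0.28,"ty":0,"tz":-0.6,"ax":0,"ay":0,"az":0},{"tx":0.27,"ty":-0.01,"tz":-0.61,"ax":0,"ay":0,"az":0}]' && python3 -m crank '[{"tx":0.33,"ty":0.47,"tz":0.36,"ax":0,"ay":0,"az":0},{"tx":0.32,"ty":0.47,"tz":0.36,"ax":0,"ay":0,"az":0},{"tx":0.33,"ty":0.47,"tz":0.36,"ax":0,"ay":0,"az":0},{"tx":0.32,"ty":0.47,"tz":0.36,"ax":0,"ay":0,"az":0},{"tx":0.33,"ty":0.47,"tz":0.35,"ax":0,"ay":0.01,"az":0}]' && python3 -m crank '[{"tx":0.32,"ty":0.48,"tz":0.36,"ax":-0.01,"ay":0,"az":0},{"tx":0.1,"ty":0,"tz":-0.23,"ax":0,"ay":-0.35,"az":0},{"tx":0.05,"ty":0,"tz":-0.25,"ax":0,"ay":-0.34,"az":0}]' && python3 -m crank '[{"tx":0.06,"ty":0,"tz":-0.115,"ax":0,"ay":-0.175,"az":0},{"tx":0.05,"ty":0,"tz":-0.115,"ax":0,"ay":-0.175,"az":0},{"tx":0.04,"ty":0,"tz":-0.12,"ax":0,"ay":-0.175,"az":0},{"tx":0.04,"ty":0,"tz":-0.12,"ax":0,"ay":-0.175,"az":0}]'
python3 - <<'E'
from h import *
p,R,o=state(); print(o['qpos'].round(2),np.degrees((R.inv()*tool(-15)).magnitude()))
for n in("side",):
    a,d=manip.snapshot(n); cv2.imwrite(f"pics/{n}1.png",a[...,::-1])
E
```

```text
time_s: 4.35
ee_pos: [0.5357, -0.008, 0.1664]
orientation: [-0.179, 0.535, 0.817, 0.115]
wrist_force: [0.2, -0.2, -1.8]
gripper_width: 0.768
grasp_force: 67.8
time_s: 4.97
ee_pos: [0.599, 0.142, 0.1172]
orientation: [-0.181, 0.535, 0.817, 0.117]
wrist_force: [-0.1, -0.1, -2.4]
gripper_width: 0.763
grasp_force: 68.0
time_s: 5.35
ee_pos: [0.6124, 0.1696, 0.1328]
orientation: [-0.036, 0.549, 0.835, 0.024]
wrist_force: [-0.5, 1.5, -4.1]
gripper_width: 0.762
grasp_force: 68.3
time_s: 5.85
ee_pos: [0.6077, 0.1801, 0.1567]
orientation: [0.11, 0.544, 0.829, -0.071]
wrist_force: [0.3, 0.2, -3.4]
gripper_width: 0.759
grasp_force: 68.4
[-0.51  0.58 -0.    1.9   0.4   0.72 -0.42] 0.14504920129849158
```

View pics/side1.png

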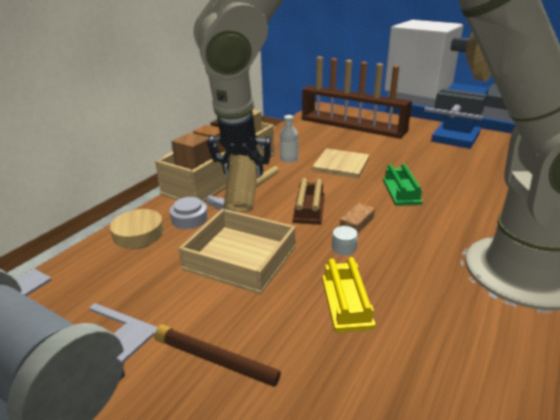

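At 40° of tip the pot's mouth is at about (238,205), over the tray's near half, and nothing has come out yet. I'll keep tipping.

```bash
python3 -m crank '[{"tx":0.06,"ty":0,"tz":-0.115,"ax":0,"ay":-0.175,"az":0},{"tx":0.06,"ty":0,"tz":-0.115,"ax":0,"ay":-0.175,"az":0},{"tx":0.05,"ty":0,"tz":-0.12,"ax":0,"ay":-0.175,"az":0},{"tx":0.05,"ty":0,"tz":-0.12,"ax":0,"ay":-0.175,"az":0}]' && python3 -m crank '[{"tx":0.14,"ty":0,"tz":-0.24,"ax":0,"ay":-0.35,"az":0},{"tx":0.09,"ty":0,"tz":-0.25,"ax":0,"ay":-0.35,"az":0},{"tx":0.15,"ty":0,"tz":-0.25,"ax":0,"ay":-0.35,"az":0},{"tx":0.1,"ty":0,"tz":-0.26,"ax":0,"ay":-0.35,"az":0},{"tx":0,"ty":0,"tz":0,"ax":0,"ay":0,"az":0}]'
python3 - <<'E'
from h import *
p,R,o=state(); print(o['qpos'].round(2),o['wrist_force'].round(2),np.degrees((R.inv()*tool(-75)).magnitude()))
I=[manip.snapshot(n)[0][...,::-1] for n in("side","top")]
cv2.imwrite("pics/pour.png",np.hstack([I[0][130:330,120:340],I[1][140:290,150:340][:, :].repeat(1,0)[:150].copy() if 0 else cv2.resize(I[1][140:290,150:340],(253,200))]).repeat(1,0))
E
```

```text
time_s: 6.4
ee_pos: [0.6001, 0.1975, 0.1737]
orientation: [0.251, 0.523, 0.797, -0.164]
wrist_force: [-0.1, -0.3, -2.3]
gripper_width: 0.761
grasp_force: 68.4
time_s: 7.02
ee_pos: [0.5771, 0.2488, 0.1817]
orientation: [0.508, 0.432, 0.666, -0.335]
wrist_force: [-0.1, -1.0, -1.7]
gripper_width: 0.76
grasp_force: 68.6
[-1.19  0.98  0.4   1.81  0.81  1.29 -1.04] [-0.13 -1.   -1.65] 0.42922073748744544
```

View pics/pour.png

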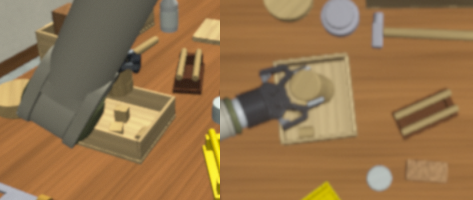

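The wrist force fell from 3.4 N to 1.7 N, the weight of the empty pot, and the crop shows three offcuts in the tray at about (120,115–130). Next I'll measure the empty cradle and plan the return.

```bash
python3 - <<'E'
from h import *
d=manip.snapshot("top")[1]; W=cloud("top",d); np.save("pics/top1.npy",d)
w=W[195:252,272:338].reshape(-1,3); k=w[(w[:,2]>.044)&(w[:,2]<.07)]; b=w[(w[:,2]>.008)&(w[:,2]<.07)]
print("dowels",len(k),rect(k),"base",rect(b),k[:,2].max())
c=np.array(rect(b)[0])/1e3
s=state()[0]; R=state()[1]
def pose(M,tip):
    L=tool(25-tip); ax=tool(-tip).apply([1,0,0]); return grasp(M-.090*ax,L),L
M=np.array([.567,.273,.105])-.03*m
q=plan(*pose(M+[0,0,.04],90),2)
q=plan(*pose(M+[.0,0,.07]-.05*m,45),4,q)
q=plan(*pose(M+[.0,0,.07]-.13*m,0),5,q)
E
```

```text
dowels 530 ((531.0482177734375, 5.572990417480469), (64.31238555908203, 146.21206665039062), 24.51864242553711) base ((528.5872192382812, -11.553123474121094), (195.1845245361328, 140.62901306152344), 82.26956176757812) 0.06591883354532672
{"tx":-0.42,"ty":0,"tz":0.05,"ax":-0,"ay":0.17,"az":-0}, {"tx":-0.42,"ty":0,"tz":0.01,"ax":-0.01,"ay":0.18,"az":-0.01}
end err mm,deg [-0.  -0.1 -0.1] 0.2
TOO BIG {"tx":-0.19,"ty":-0,"tz":0.48,"ax":0,"ay":0.39,"az":0}, TOO BIG {"tx":-0.28,"ty":-0,"tz":0.43,"ax":-0,"ay":0.39,"az":0}, TOO BIG {"tx":-0.36,"ty":-0,"tz":0.37,"ax":-0,"ay":0.39,"az":0}, TOO BIG {"tx":-0.43,"ty":-0,"tz":0.29,"ax":-0,"ay":0.4,"az":0}
end err mm,deg [0.1 0.  0.2] 0.18
{"tx":-0.26,"ty":-0,"tz":0.36,"ax":-0,"ay":0.31,"az":0}, {"tx":-0.31,"ty":-0,"tz":0.32,"ax":-0,"ay":0.31,"az":0}, {"tx":-0.36,"ty":-0,"tz":0.27,"ax":-0,"ay":0.32,"az":0}, {"tx":-0.4,"ty":-0,"tz":0.2,"ax":-0,"ay":0.31,"az":0}, {"tx":-0.42,"ty":-0,"tz":0.14,"ax":-0,"ay":0.32,"az":0}
end err mm,deg [0.2 0.1 0.3] 0.17
```

```bash
python3 -m crank '[{"tx":-0.42,"ty":0,"tz":0.05,"ax":0,"ay":0.17,"az":0},{"tx":-0.42,"ty":0,"tz":0.01,"ax":0,"ay":0.18,"az":0},{"tx":-0.14,"ty":0,"tz":0.39,"ax":0,"ay":0.32,"az":0},{"tx":-0.2,"ty":0,"tz":0.36,"ax":0,"ay":0.32,"az":0},{"tx":-0.26,"ty":0,"tz":0.33,"ax":0,"ay":0.32,"az":0}]' && python3 -m crank '[{"tx":-0.31,"ty":0,"tz":0.28,"ax":0,"ay":0.32,"az":0},{"tx":-0.36,"ty":0,"tz":0.23,"ax":0,"ay":0.32,"az":0},{"tx":-0.26,"ty":0,"tz":0.36,"ax":0,"ay":0.31,"az":0},{"tx":-0.31,"ty":0,"tz":0.32,"ax":0,"ay":0.31,"az":0},{"tx":-0.36,"ty":0,"tz":0.27,"ax":0,"ay":0.32,"az":0}]' && python3 -m crank '[{"tx":-0.4,"ty":0,"tz":0.2,"ax":0,"ay":0.31,"az":0},{"tx":-0.42,"ty":0,"tz":0.14,"ax":0,"ay":0.32,"az":0}]'
python3 - <<'E'
from h import *
p,R,o=state(); print(o['qpos'].round(2),p)
t=np.array([.536,-.0083,.0656]); R=tool(25)
s=plan(t+[0,0,.06],R,6); s=plan(t+[0,0,.001],R,3,s)
E
```

```text
time_s: 7.8
ee_pos: [0.6107, 0.1723, 0.2239]
orientation: [0.268, 0.522, 0.792, -0.172]
wrist_force: [-0.2, -1.0, -2.1]
gripper_width: 0.762
grasp_force: 68.5
time_s: 8.43
ee_pos: [0.6494, 0.0826, 0.1826]
orientation: [-0.055, 0.548, 0.834, 0.041]
wrist_force: [-0.3, 0.2, -2.4]
gripper_width: 0.765
grasp_force: 68.4
time_s: 8.68
ee_pos: [0.6642, 0.048, 0.1569]
orientation: [-0.185, 0.536, 0.814, 0.126]
wrist_force: [1.5, 0.5, -2.7]
gripper_width: 0.763
grasp_force: 68.4
[ 0.27  0.73 -0.38  1.67 -0.21  0.95  0.5 ] [0.66419597 0.04799722 0.15686174]
{"tx":-0.05,"ty":-0.47,"tz":0.09,"ax":0,"ay":-0,"az":-0}, {"tx":-0.05,"ty":-0.47,"tz":0.09,"ax":0,"ay":-0.01,"az":-0}, {"tx":-0.05,"ty":-0.47,"tz":0.09,"ax":0,"ay":-0,"az":-0}, {"tx":-0.04,"ty":-0.46,"tz":0.09,"ax":0.01,"ay":-0.01,"az":-0}, {"tx":-0.05,"ty":-0.47,"tz":0.09,"ax":0,"ay":-0,"az":-0}
{"tx":-0.04,"ty":-0.46,"tz":0.09,"ax":0.01,"ay":-0.01,"az":-0.01}
end err mm,deg [0.1 0.1 0.1] 0.14
{"tx":-0.17,"ty":-0,"tz":0.36,"ax":-0,"ay":0,"az":0}, {"tx":-0.17,"ty":-0,"tz":0.36,"ax":-0,"ay":0,"az":0}, {"tx":-0.16,"ty":-0,"tz":0.35,"ax":-0,"ay":0,"az":0}
end err mm,deg [0.2 0.  0.1] 0.14
```

```bash
python3 -m crank '[{"tx":-0.05,"ty":-0.47,"tz":0.09,"ax":0,"ay":0,"az":0},{"tx":-0.05,"ty":-0.47,"tz":0.09,"ax":0,"ay":-0.01,"az":0},{"tx":-0.05,"ty":-0.47,"tz":0.09,"ax":0,"ay":0,"az":0},{"tx":-0.04,"ty":-0.46,"tz":0.09,"ax":0.01,"ay":-0.01,"az":0},{"tx":-0.05,"ty":-0.47,"tz":0.09,"ax":0,"ay":0,"az":0}]' && python3 -m crank '[{"tx":-0.04,"ty":-0.46,"tz":0.09,"ax":0.01,"ay":-0.01,"az":-0.01},{"tx":-0.2,"ty":0,"tz":0.43,"ax":0,"ay":0,"az":0},{"tx":-0.2,"ty":0,"tz":0.43,"ax":0,"ay":0,"az":0},{"tx":-0.05,"ty":0,"tz":0.11,"ax":0,"ay":0,"az":0},{"tx":-0.05,"ty":0,"tz":0.1,"ax":0,"ay":0,"az":0}]'
```

```text
time_s: 9.3
ee_pos: [0.5558, 0.0012, 0.1302]
orientation: [-0.181, 0.536, 0.816, 0.118]
wrist_force: [1.1, 0.2, -1.7]
gripper_width: 0.76
grasp_force: 68.4
time_s: 9.93
ee_pos: [0.5352, -0.0062, 0.0654]
orientation: [-0.181, 0.533, 0.818, 0.115]
wrist_force: [-1.7, -8.5, 35.7]
gripper_width: 0.764
grasp_force: 74.1
```

```bash
python3 -m crank '[{"tx":0.01,"ty":0,"tz":-0.03,"ax":0,"ay":0,"az":0},{"tx":0,"ty":0,"tz":0,"ax":0,"ay":0,"az":0}]' && python3 -m crank '[{"tx":0,"ty":0,"tz":0,"ax":0,"ay":0,"az":0},{"tx":0,"ty":0,"tz":0,"ax":0,"ay":0,"az":0},{"tx":0,"ty":0,"tz":0,"ax":0,"ay":0,"az":0},{"tx":0,"ty":0,"tz":0,"ax":0,"ay":0,"az":0}]' 1 && python3 -m crank '[{"tx":0,"ty":0,"tz":-0.5,"ax":0,"ay":0,"az":0},{"tx":0,"ty":0,"tz":-1,"ax":0,"ay":0,"az":0},{"tx":0,"ty":0,"tz":-1,"ax":0,"ay":0,"az":0},{"tx":0.3,"ty":0,"tz":-1,"ax":0,"ay":-0.35,"az":0},{"tx":0.3,"ty":0,"tz":-0.2,"ax":0,"ay":-0.35,"az":0}]'
python3 - <<'E'
from h import *
p,R,o=state(); print(o['qpos'].round(2),p)
a,d=manip.snapshot("side"); W=cloud("side",d); cv2.imwrite("pics/side3.png",a[...,::-1])
w=W[145:230,280:340].reshape(-1,3); w=w[(w[:,2]>.085)&(w[:,2]<.128)&(np.hypot(w[:,0]-.53,w[:,1])<.1)]; print("side",len(w),rect(w),np.percentile(w[:,2],[50,99]))
a,d=manip.snapshot("top"); W=cloud("top",d); cv2.imwrite("pics/top3.png",a[...,::-1])
w=W[195:250,275:335].reshape(-1,3); w=w[(w[:,2]>.085)&(w[:,2]<.128)]; print("top",len(w),rect(w),np.percentile(w[:,2],[50,99]))
E
```

```text
time_s: 10.18
ee_pos: [0.5353, -0.0052, 0.0664]
orientation: [-0.182, 0.533, 0.819, 0.115]
wrist_force: [-0.0, -0.0, -1.1]
gripper_width: 0.762
grasp_force: 68.4
time_s: 10.68
ee_pos: [0.5348, -0.0048, 0.0655]
orientation: [-0.183, 0.532, 0.819, 0.115]
wrist_force: [0.2, -0.2, -1.0]
gripper_width: 1.003
grasp_force: 0.0
time_s: 11.3
ee_pos: [0.558, -0.0503, 0.2474]
orientation: [-0.033, 0.546, 0.837, 0.021]
wrist_force: [-0.7, 0.5, -0.4]
gripper_width: 1.001
grasp_force: 0.0
[ 0.22  0.41 -0.26  1.93  0.04  0.85  0.36] [ 0.55796121 -0.05030844  0.24736434]
side 610 ((524.5667114257812, 10.933692932128906), (65.34697723388672, 135.92312622070312), 23.326644897460938) [0.11368231 0.12032613]
top 904 ((529.020263671875, 8.501365661621094), (66.2710189819336, 129.85951232910156), 23.819297790527344) [0.11304736 0.12204735]
```

View pics/side3.png

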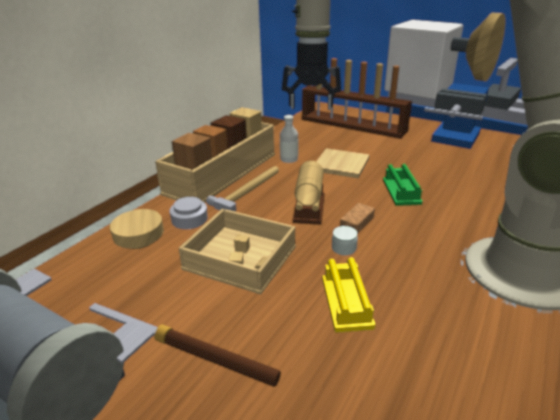

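The pot is back in the cradle at about (310,187). The offcuts are in the tray at about (242,243), (238,257) and (262,263). Now the opposite grasp, leaning to the mouth side.

```bash
python3 - <<'E'
from h import *
R=tool(-45); g=grasp(np.array([.529,.0085,.085])+.03*m,R)+R.apply([0,0,.003])
s=plan(g-R.apply([0,0,.1]),R,5); plan(g,R,4,s)
W=cloud("top",manip.snapshot("top")[1]); w=W[175:252,185:257].reshape(-1,3)
t=(w[:,:2]-[.567,.273])@np.array([[.994,-.108],[.108,.994]]); k=(abs(t[:,0])<.085)&(abs(t[:,1])<.075)&(w[:,2]>.018)
print(k.sum(),np.round(np.c_[t[k],w[k,2]],3)[::6].tolist())
E
```

```text
{"tx":0.53,"ty":-0.01,"tz":0.47,"ax":0,"ay":-0.35,"az":0.01}, {"tx":0.61,"ty":-0.01,"tz":0.37,"ax":0,"ay":-0.35,"az":0.01}, {"tx":0.66,"ty":-0.01,"tz":0.26,"ax":0,"ay":-0.34,"az":0}, {"tx":0.7,"ty":-0.01,"tz":0.15,"ax":0,"ay":-0.35,"az":0.01}, {"tx":0.72,"ty":-0.01,"tz":0.02,"ax":0.01,"ay":-0.34,"az":0}
end err mm,deg [0.1 0.1 0.1] 0.12
{"tx":-0,"ty":0,"tz":0.5,"ax":-0,"ay":-0,"az":0}, {"tx":-0,"ty":0,"tz":0.5,"ax":-0,"ay":-0,"az":0}, {"tx":-0,"ty":0,"tz":0.5,"ax":-0,"ay":-0,"az":0}, {"tx":-0,"ty":0,"tz":0.5,"ax":-0,"ay":-0,"az":0}
end err mm,deg [-0.1  0.1  0. ] 0.12
256 [[0.02, -0.022, 0.045], [0.018, -0.015, 0.042], [0.016, -0.008, 0.041], [0.013, -0.028, 0.043], [0.01, -0.021, 0.045], [0.008, -0.014, 0.042], [0.007, -0.033, 0.036], [0.004, -0.026, 0.038], [0.001, -0.02, 0.04], [-0.001, -0.01, 0.043], [-0.003, -0.029, 0.038], [-0.005, -0.013, 0.043], [-0.007, -0.032, 0.043], [-0.003, 0.029, 0.041], [-0.009, -0.025, 0.037], [-0.003, 0.04, 0.03], [-0.011, -0.012, 0.043], [-0.006, 0.047, 0.035], [-0.009, 0.027, 0.039], [-0.01, 0.047, 0.037], [-0.012, 0.027, 0.038], [-0.014, 0.043, 0.039], [-0.016, 0.024, 0.037], [-0.017, 0.044, 0.035], [-0.02, 0.024, 0.041], [-0.02, 0.042, 0.033], [-0.022, 0.023, 0.031], [-0.024, 0.038, 0.036], [-0.026, 0.045, 0.035], [-0.03, 0.045, 0.038], [-0.063, 0.028, 0.025], [-0.065, 0.043, 0.032], [-0.068, 0.024, 0.032], [-0.069, 0.04, 0.033], [-0.071, 0.021, 0.032], [-0.072, 0.037, 0.032], [-0.076, 0.017, 0.04], [-0.076, 0.037, 0.038], [-0.078, 0.018, 0.037], [-0.079, 0.038, 0.034], [-0.082, 0.018, 0.036], [-0.082, 0.038, 0.037], [-0.085, 0.019, 0.037]]
```

```bash
python3 -m crank '[{"tx":0.53,"ty":-0.01,"tz":0.47,"ax":0,"ay":-0.35,"az":0.01},{"tx":0.61,"ty":-0.01,"tz":0.37,"ax":0,"ay":-0.35,"az":0.01},{"tx":0.66,"ty":-0.01,"tz":0.26,"ax":0,"ay":-0.34,"az":0},{"tx":0.7,"ty":-0.01,"tz":0.15,"ax":0,"ay":-0.35,"az":0.01},{"tx":0.72,"ty":-0.01,"tz":0.02,"ax":0.01,"ay":-0.34,"az":0}]' && python3 -m crank '[{"tx":0,"ty":0,"tz":0.5,"ax":0,"ay":0,"az":0},{"tx":0,"ty":0,"tz":0.5,"ax":0,"ay":0,"az":0},{"tx":0,"ty":0,"tz":0.5,"ax":0,"ay":0,"az":0},{"tx":0,"ty":0,"tz":0.5,"ax":0,"ay":0,"az":0}]' && python3 -m crank '[{"tx":0,"ty":0,"tz":0,"ax":0,"ay":0,"az":0},{"tx":0,"ty":0,"tz":0,"ax":0,"ay":0,"az":0},{"tx":0,"ty":0,"tz":0,"ax":0,"ay":0,"az":0},{"tx":0,"ty":0,"tz":0,"ax":0,"ay":0,"az":0}]' 0.5 60
python3 - <<'E'
from h import *
p,R,o=state(); print(o['qpos'].round(2)); R0=tool(-45)
print("off",R0.inv().apply(p-grasp(np.array([.529,.0085,.085])+.03*m,R0)).round(4),np.degrees((R0.inv()*R).as_rotvec()).round(2))
# lift, then rotate +90 about tool y while moving over the board
s=plan(p+[0,0,.13],R,4)
c=np.array([.5295,.0085,.085]); rel=R.inv().apply(p-c) # TCP rel pot centre in tool frame
R1=Ro.from_matrix(np.eye(3))*Ro.from_rotvec(np.pi/2*R.apply([0,1,0]))*R
tgt=np.array([.570,-.289,.018+.065])+R1.apply(rel); print("target TCP",tgt,R1.as_quat())
np.savez("pics/t.npz",tgt=tgt,q=R1.as_quat())
s=plan(tgt+[0,0,.08],R1,10,s)
E
```

```text
time_s: 12.08
ee_pos: [0.5025, 0.0589, 0.1594]
orientation: [0.248, 0.525, 0.792, -0.186]
wrist_force: [0.4, 0.2, -1.6]
gripper_width: 1.005
grasp_force: 0.0
time_s: 12.58
ee_pos: [0.5218, 0.0033, 0.077]
orientation: [0.245, 0.525, 0.794, -0.186]
wrist_force: [1.0, 0.4, -0.8]
gripper_width: 0.999
grasp_force: 0.0
time_s: 13.08
ee_pos: [0.5259, 0.0064, 0.0789]
orientation: [0.247, 0.524, 0.794, -0.182]
wrist_force: [10.3, 2.8, 4.0]
gripper_width: 0.758
grasp_force: 65.4
[-0.71  0.73  0.32  2.28  1.09  0.47 -1.12]
off [-0.0174 -0.0037  0.0073] [ 1.98  9.3  -0.33]
{"tx":-0.38,"ty":-0.02,"tz":-0.53,"ax":0,"ay":0,"az":0}, {"tx":-0.38,"ty":-0.02,"tz":-0.53,"ax":0,"ay":0,"az":0}, {"tx":-0.38,"ty":-0.02,"tz":-0.53,"ax":0,"ay":0,"az":0}, {"tx":-0.38,"ty":-0.02,"tz":-0.52,"ax":0,"ay":0,"az":0}
end err mm,deg [-0.  -0.2  0.1] 0.0
target TCP [ 0.5639802  -0.28476699  0.08257166] [ 0.49946591  0.73637117  0.24205153 -0.3869139 ]
{"tx":-0.4,"ty":-0.15,"tz":0.41,"ax":-0,"ay":0.31,"az":-0}, {"tx":-0.46,"ty":-0.15,"tz":0.34,"ax":-0,"ay":0.31,"az":0}, {"tx":-0.51,"ty":-0.15,"tz":0.27,"ax":-0,"ay":0.32,"az":0}, {"tx":-0.55,"ty":-0.15,"tz":0.18,"ax":-0,"ay":0.31,"az":-0}, {"tx":-0.57,"ty":-0.15,"tz":0.1,"ax":-0,"ay":0.32,"az":-0}
{"tx":-0.57,"ty":-0.15,"tz":0,"ax":0,"ay":0.31,"az":-0}, {"tx":-0.57,"ty":-0.15,"tz":-0.08,"ax":0,"ay":0.32,"az":-0}, {"tx":-0.55,"ty":-0.15,"tz":-0.17,"ax":-0,"ay":0.31,"az":-0}, {"tx":-0.51,"ty":-0.15,"tz":-0.26,"ax":0,"ay":0.32,"az":-0}, {"tx":-0.47,"ty":-0.15,"tz":-0.34,"ax":0,"ay":0.31,"az":-0}
end err mm,deg [ 0.2 -0.1  0.1] 0.05
```

The last move fell short: speed limits kept the lean to −36°, with the TCP 17 mm off. I'll release and regrasp properly, going slower.

```bash
python3 -m crank '[{"tx":0,"ty":0,"tz":0,"ax":0,"ay":0,"az":0},{"tx":0,"ty":0,"tz":0,"ax":0,"ay":0,"az":0},{"tx":0,"ty":0,"tz":0,"ax":0,"ay":0,"az":0},{"tx":0,"ty":0,"tz":-0.4,"ax":0,"ay":0,"az":0},{"tx":0,"ty":0,"tz":-0.8,"ax":0,"ay":0,"az":0}]' 1 && python3 -m crank '[{"tx":0,"ty":0,"tz":-0.8,"ax":0,"ay":0,"az":0},{"tx":0,"ty":0,"tz":0,"ax":0,"ay":0,"az":0}]'
python3 - <<'E'
from h import *
p,R,o=state(); print(o['qpos'].round(2),o['joint_velocities'].round(2))
W=cloud("top",manip.snapshot("top")[1]); w=W[195:250,275:335].reshape(-1,3); w=w[(w[:,2]>.085)&(w[:,2]<.128)]; print("top",len(w),rect(w))
W=cloud("side",manip.snapshot("side")[1]); w=W[145:230,280:340].reshape(-1,3); w=w[(w[:,2]>.085)&(w[:,2]<.128)&(np.hypot(w[:,0]-.53,w[:,1])<.1)]; print("side",len(w),rect(w))
R=tool(-45); g=grasp(np.array([.529,.0085,.085])+.03*m,R)+R.apply([0,0,.002])
s=plan(g-R.apply([0,0,.08]),R,5)
E
```

```text
time_s: 13.7
ee_pos: [0.5089, 0.0369, 0.1268]
orientation: [0.245, 0.525, 0.794, -0.186]
wrist_force: [-0.3, -0.2, 0.8]
gripper_width: 1.002
grasp_force: 0.0
time_s: 13.95
ee_pos: [0.5024, 0.0615, 0.1609]
orientation: [0.246, 0.524, 0.795, -0.183]
wrist_force: [0.8, -0.3, -0.1]
gripper_width: 1.001
grasp_force: 0.0
[-0.76  0.55  0.2   2.23  0.83  0.7  -0.91] [ 0.02  0.05  0.03  0.03  0.05 -0.05 -0.04]
top 901 ((528.9003295898438, 8.891738891601562), (66.25165557861328, 129.5660400390625), 23.07201385498047)
side 618 ((525.1160278320312, 10.110923767089844), (65.9844970703125, 132.63778686523438), 23.588973999023438)
{"tx":0.12,"ty":0.02,"tz":0.07,"ax":-0.02,"ay":-0.06,"az":0}, {"tx":0.13,"ty":0.02,"tz":0.07,"ax":-0.01,"ay":-0.07,"az":0}, {"tx":0.13,"ty":0.02,"tz":0.06,"ax":-0.02,"ay":-0.06,"az":0}, {"tx":0.13,"ty":0.02,"tz":0.06,"ax":-0.01,"ay":-0.07,"az":0.01}, {"tx":0.12,"ty":0.02,"tz":0.06,"ax":-0.02,"ay":-0.06,"az":0}
end err mm,deg [ 0.1 -0.3 -0. ] 0.19
```

```bash
python3 -m crank '[{"tx":0.12,"ty":0.02,"tz":0.07,"ax":-0.02,"ay":-0.06,"az":0},{"tx":0.13,"ty":0.02,"tz":0.07,"ax":-0.01,"ay":-0.07,"az":0},{"tx":0.13,"ty":0.02,"tz":0.06,"ax":-0.02,"ay":-0.06,"az":0},{"tx":0.13,"ty":0.02,"tz":0.06,"ax":-0.01,"ay":-0.07,"az":0},{"tx":0.12,"ty":0.02,"tz":0.06,"ax":-0.02,"ay":-0.06,"az":0}]'
python3 - <<'E'
from h import *
p,R,o=state(); print(o['qpos'].round(2))
R=tool(-45); g=grasp(np.array([.529,.0085,.085])+.03*m,R)+R.apply([0,0,.002])
s=plan(g,R,5)
E
```

```text
time_s: 14.68
ee_pos: [0.5001, 0.0734, 0.1258]
orientation: [0.319, 0.503, 0.775, -0.211]
wrist_force: [1.1, 0.4, -0.3]
gripper_width: 1.0
grasp_force: 0.0
[-0.92  0.7   0.29  2.27  1.    0.7  -1.19]
{"tx":-0,"ty":0,"tz":0.31,"ax":-0,"ay":0,"az":0}, {"tx":-0,"ty":0,"tz":0.32,"ax":-0,"ay":0,"az":0}, {"tx":-0,"ty":0,"tz":0.31,"ax":-0,"ay":0,"az":0.01}, {"tx":-0,"ty":0.01,"tz":0.32,"ax":-0,"ay":0,"az":0}, {"tx":-0,"ty":0,"tz":0.31,"ax":-0,"ay":0,"az":0.01}
end err mm,deg [-0.1  0.1 -0.1] 0.11
```

```bash
python3 -m crank '[{"tx":0,"ty":0,"tz":0.31,"ax":0,"ay":0,"az":0},{"tx":0,"ty":0,"tz":0.32,"ax":0,"ay":0,"az":0},{"tx":0,"ty":0,"tz":0.31,"ax":0,"ay":0,"az":0.01},{"tx":0,"ty":0.01,"tz":0.32,"ax":0,"ay":0,"az":0},{"tx":0,"ty":0,"tz":0.31,"ax":0,"ay":0,"az":0.01}]'
cat > g2.py <<'E'
from h import *
p,R,o=state(); print(o['qpos'].round(2)); R0=tool(-45)
print("off",R0.inv().apply(p-grasp(np.array([.529,.0085,.085])+.03*m,R0)).round(4),np.degrees((R0.inv()*R).as_rotvec()).round(2))
E
python3 g2.py
```

```text
time_s: 15.3
ee_pos: [0.5226, 0.0222, 0.0701]
orientation: [0.319, 0.507, 0.773, -0.21]
wrist_force: [-0.5, 0.8, -0.2]
gripper_width: 1.002
grasp_force: 0.0
[-0.86  0.83  0.37  2.31  1.23  0.54 -1.39]
off [ 0.     -0.0003  0.0023] [0.12 0.07 0.09]
```

```bash
python3 -m crank '[{"tx":0,"ty":0,"tz":0,"ax":0,"ay":0,"az":0},{"tx":0,"ty":0,"tz":0,"ax":0,"ay":0,"az":0},{"tx":0,"ty":0,"tz":0,"ax":0,"ay":0,"az":0},{"tx":0,"ty":0,"tz":0,"ax":0,"ay":0,"az":0}]' 0.5 60
python3 g2.py; python3 - <<'E'
from h import *
p,R,o=state()
c=np.array([.529,.0085,.085]); rel=R.inv().apply(p-c)
R1=R*Ro.from_rotvec([0,np.pi/2,0])
tgt=np.array([.570,-.289,.018+.065])+R1.apply(R1.inv().apply(0*c)+rel) 
# pot turns rigidly with the tool, so the TCP offset in the tool frame stays
np.savez("pics/t.npz",tgt=tgt,q=R1.as_quat()); print(tgt)
s=plan(p+[0,0,.13],R,4); s=plan(tgt+[0,0,.08],R1,16,s)
E
```

```text
time_s: 15.8
ee_pos: [0.5229, 0.0239, 0.0716]
orientation: [0.32, 0.507, 0.773, -0.208]
wrist_force: [-3.1, -1.3, 0.2]
gripper_width: 0.763
grasp_force: 66.4
[-0.86  0.83  0.36  2.31  1.23  0.54 -1.39]
off [-0.      0.0005  0.0003] [-0.02  0.13  0.16]
[ 0.56506595 -0.27652597  0.09959121]
{"tx":-0.46,"ty":0,"tz":-0.46,"ax":0,"ay":0,"az":0}, {"tx":-0.46,"ty":0,"tz":-0.46,"ax":0,"ay":0,"az":0}, {"tx":-0.46,"ty":0,"tz":-0.46,"ax":0,"ay":0,"az":0}, {"tx":-0.45,"ty":0.01,"tz":-0.46,"ax":0,"ay":0,"az":0}
end err mm,deg [ 0.2  0.1 -0.2] 0.0
{"tx":-0.24,"ty":-0.1,"tz":0.28,"ax":-0,"ay":0.2,"az":0}, {"tx":-0.27,"ty":-0.1,"tz":0.25,"ax":0,"ay":0.2,"az":0}, {"tx":-0.29,"ty":-0.1,"tz":0.22,"ax":0,"ay":0.2,"az":-0}, {"tx":-0.31,"ty":-0.1,"tz":0.19,"ax":0,"ay":0.2,"az":0}, {"tx":-0.33,"ty":-0.1,"tz":0.16,"ax":0,"ay":0.2,"az":-0}
{"tx":-0.34,"ty":-0.1,"tz":0.13,"ax":0,"ay":0.19,"az":-0}, {"tx":-0.35,"ty":-0.1,"tz":0.1,"ax":0,"ay":0.2,"az":-0}, {"tx":-0.36,"ty":-0.1,"tz":0.06,"ax":0,"ay":0.19,"az":-0}, {"tx":-0.37,"ty":-0.1,"tz":0.02,"ax":0,"ay":0.2,"az":-0}, {"tx":-0.37,"ty":-0.1,"tz":-0.01,"ax":0,"ay":0.19,"az":-0}
{"tx":-0.36,"ty":-0.1,"tz":-0.05,"ax":0,"ay":0.2,"az":-0}, {"tx":-0.36,"ty":-0.11,"tz":-0.08,"ax":0,"ay":0.19,"az":-0}, {"tx":-0.35,"ty":-0.1,"tz":-0.12,"ax":0,"ay":0.2,"az":-0}, {"tx":-0.33,"ty":-0.11,"tz":-0.15,"ax":0,"ay":0.19,"az":-0}, {"tx":-0.32,"ty":-0.1,"tz":-0.18,"ax":0,"ay":0.2,"az":-0}
{"tx":-0.3,"ty":-0.11,"tz":-0.21,"ax":0,"ay":0.19,"az":-0}
end err mm,deg [-0.1  0.   0. ] 0.05
```

```bash
python3 -m crank '[{"tx":-0.46,"ty":0,"tz":-0.46,"ax":0,"ay":0,"az":0},{"tx":-0.46,"ty":0,"tz":-0.46,"ax":0,"ay":0,"az":0},{"tx":-0.46,"ty":0,"tz":-0.46,"ax":0,"ay":0,"az":0},{"tx":-0.45,"ty":0.01,"tz":-0.46,"ax":0,"ay":0,"az":0}]' && python3 -m crank '[{"tx":-0.24,"ty":-0.1,"tz":0.28,"ax":0,"ay":0.2,"az":0},{"tx":-0.27,"ty":-0.1,"tz":0.25,"ax":0,"ay":0.2,"az":0},{"tx":-0.29,"ty":-0.1,"tz":0.22,"ax":0,"ay":0.2,"az":0},{"tx":-0.31,"ty":-0.1,"tz":0.19,"ax":0,"ay":0.2,"az":0},{"tx":-0.33,"ty":-0.1,"tz":0.16,"ax":0,"ay":0.2,"az":0}]' && python3 -m crank '[{"tx":-0.34,"ty":-0.1,"tz":0.13,"ax":0,"ay":0.19,"az":0},{"tx":-0.35,"ty":-0.1,"tz":0.1,"ax":0,"ay":0.2,"az":0},{"tx":-0.36,"ty":-0.1,"tz":0.06,"ax":0,"ay":0.19,"az":0},{"tx":-0.37,"ty":-0.1,"tz":0.02,"ax":0,"ay":0.2,"az":0},{"tx":-0.37,"ty":-0.1,"tz":-0.01,"ax":0,"ay":0.19,"az":0}]' && python3 -m crank '[{"tx":-0.36,"ty":-0.1,"tz":-0.05,"ax":0,"ay":0.2,"az":0},{"tx":-0.36,"ty":-0.11,"tz":-0.08,"ax":0,"ay":0.19,"az":0},{"tx":-0.35,"ty":-0.1,"tz":-0.12,"ax":0,"ay":0.2,"az":0},{"tx":-0.33,"ty":-0.11,"tz":-0.15,"ax":0,"ay":0.19,"az":0},{"tx":-0.32,"ty":-0.1,"tz":-0.18,"ax":0,"ay":0.2,"az":0}]' && python3 -m crank '[{"tx":-0.3,"ty":-0.11,"tz":-0.21,"ax":0,"ay":0.19,"az":0},{"tx":0,"ty":0,"tz":0,"ax":0,"ay":0,"az":0}]'
python3 - <<'E'
from h import *
p,R,o=state(); print(o['qpos'].round(2)); f=np.load("pics/t.npz"); R1=Ro.from_quat(f["q"])
print((p-f["tgt"]).round(4),np.degrees((R.inv()*R1).as_rotvec()).round(2))
plan(f["tgt"]+[0,0,.02],R1,4)
a,d=manip.snapshot("side"); cv2.imwrite("pics/side4.png",a[...,::-1])
E
```

```text
time_s: 16.3
ee_pos: [0.5235, 0.0248, 0.2023]
orientation: [0.32, 0.507, 0.773, -0.207]
wrist_force: [0.9, 1.3, -1.0]
gripper_width: 0.765
grasp_force: 67.1
time_s: 16.92
ee_pos: [0.5374, -0.0696, 0.1955]
orientation: [0.118, 0.542, 0.829, -0.075]
wrist_force: [0.4, 0.4, -1.2]
gripper_width: 0.761
grasp_force: 67.1
time_s: 17.55
ee_pos: [0.5508, -0.1643, 0.1882]
orientation: [-0.084, 0.545, 0.832, 0.057]
wrist_force: [-0.0, -0.2, -1.6]
gripper_width: 0.759
grasp_force: 67.1
time_s: 18.18
ee_pos: [0.5633, -0.2586, 0.1811]
orientation: [-0.284, 0.515, 0.787, 0.187]
wrist_force: [-0.3, 0.3, -1.5]
gripper_width: 0.764
grasp_force: 67.2
time_s: 18.42
ee_pos: [0.5645, -0.2796, 0.1766]
orientation: [-0.321, 0.508, 0.771, 0.211]
wrist_force: [0.1, 0.5, -2.2]
gripper_width: 0.76
grasp_force: 67.2
[ 0.77  0.89 -0.38  1.43 -0.2   1.48  0.93]
[-0.0005 -0.0031  0.077 ] [ 0.03 -0.   -0.25]
{"tx":-0.19,"ty":0.01,"tz":0.21,"ax":0,"ay":-0,"az":-0}, {"tx":-0.19,"ty":0.01,"tz":0.21,"ax":0,"ay":-0,"az":-0}, {"tx":-0.2,"ty":0.01,"tz":0.21,"ax":0,"ay":-0,"az":-0}, {"tx":-0.19,"ty":0,"tz":0.21,"ax":0,"ay":-0,"az":-0.01}
end err mm,deg [-0.2 -0.1  0.1] 0.05
```

View pics/side4.png

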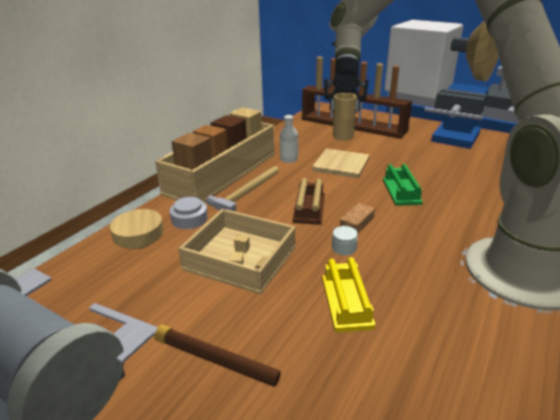

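The pot hangs upright above the board, at about (345,115). I'll lower it to about 3 mm, then slowly.

```bash
python3 -m crank '[{"tx":-0.19,"ty":0.01,"tz":0.21,"ax":0,"ay":0,"az":0},{"tx":-0.19,"ty":0.01,"tz":0.21,"ax":0,"ay":0,"az":0},{"tx":-0.2,"ty":0.01,"tz":0.21,"ax":0,"ay":0,"az":0},{"tx":-0.19,"ty":0,"tz":0.21,"ax":0,"ay":0,"az":-0.01}]' && python3 -m crank '[{"tx":-0.08,"ty":0,"tz":0.08,"ax":0,"ay":0,"az":0},{"tx":-0.08,"ty":0,"tz":0.08,"ax":0,"ay":0,"az":0},{"tx":-0.04,"ty":0,"tz":0.04,"ax":0,"ay":0,"az":0},{"tx":-0.02,"ty":0,"tz":0.02,"ax":0,"ay":0,"az":0},{"tx":0,"ty":0,"tz":0,"ax":0,"ay":0,"az":0}]'
python3 - <<'E'
from h import *
p,R,o=state(); f=np.load("pics/t.npz"); print((p-f["tgt"]).round(4),o["wrist_force"].round(2))
W=cloud("side",manip.snapshot("side")[1]); w=W[90:190,310:380].reshape(-1,3); w=w[(np.hypot(w[:,0]-.57,w[:,1]+.289)<.06)&(w[:,2]>.0)]
for z0 in np.arange(.02,.13,.02):
    k=w[(w[:,2]>z0)&(w[:,2]<z0+.02)]; print(z0.round(2),len(k),k.mean(0).round(4) if len(k) else'')
E
```

```text
time_s: 18.98
ee_pos: [0.5658, -0.273, 0.1214]
orientation: [-0.32, 0.504, 0.774, 0.212]
wrist_force: [-0.4, 1.1, -0.8]
gripper_width: 0.769
grasp_force: 67.2
time_s: 19.6
ee_pos: [0.566, -0.2735, 0.107]
orientation: [-0.319, 0.504, 0.774, 0.212]
wrist_force: [-0.6, -0.1, -2.0]
gripper_width: 0.765
grasp_force: 67.2
[0.0009 0.0031 0.0075] [-0.64 -0.08 -1.97]
0.02 105 [ 0.5617 -0.2682  0.0286]
0.04 125 [ 0.5606 -0.2633  0.0502]
0.06 123 [ 0.5602 -0.2636  0.0706]
0.08 123 [ 0.5605 -0.2634  0.0899]
0.1 147 [ 0.5603 -0.2645  0.1104]
0.12 212 [ 0.5625 -0.2734  0.1306]
```

```bash
python3 -m crank '[{"tx":-0.03,"ty":0,"tz":0.03,"ax":0,"ay":0,"az":0},{"tx":-0.03,"ty":0,"tz":0.03,"ax":0,"ay":0,"az":0},{"tx":-0.03,"ty":0,"tz":0.03,"ax":0,"ay":0,"az":0},{"tx":0,"ty":0,"tz":0,"ax":0,"ay":0,"az":0}]'
```

```text
time_s: 20.15
ee_pos: [0.5658, -0.2733, 0.1003]
orientation: [-0.32, 0.504, 0.774, 0.212]
wrist_force: [0.4, -0.2, -1.8]
gripper_width: 0.763
grasp_force: 67.2
```

```bash
python3 -m crank '[{"tx":-0.02,"ty":0,"tz":0.02,"ax":0,"ay":0,"az":0},{"tx":0,"ty":0,"tz":0,"ax":0,"ay":0,"az":0}]'
```

```text
time_s: 20.4
ee_pos: [0.5659, -0.2733, 0.099]
orientation: [-0.32, 0.504, 0.774, 0.212]
wrist_force: [0.1, -0.5, -1.5]
gripper_width: 0.762
grasp_force: 67.2
```

```bash
python3 -m crank '[{"tx":-0.02,"ty":0,"tz":0.02,"ax":0,"ay":0,"az":0},{"tx":0,"ty":0,"tz":0,"ax":0,"ay":0,"az":0}]'; python3 -m crank '[{"tx":-0.01,"ty":0,"tz":0.01,"ax":0,"ay":0,"az":0},{"tx":0,"ty":0,"tz":0,"ax":0,"ay":0,"az":0}]'
```

```text
time_s: 20.65
ee_pos: [0.566, -0.2734, 0.0982]
orientation: [-0.32, 0.504, 0.774, 0.212]
wrist_force: [-0.4, -0.4, 2.7]
gripper_width: 0.761
grasp_force: 67.7
time_s: 20.9
ee_pos: [0.566, -0.2733, 0.0982]
orientation: [-0.32, 0.504, 0.774, 0.212]
wrist_force: [-0.9, -1.5, 7.6]
gripper_width: 0.761
grasp_force: 68.2
```

The pot is in contact with the board. I'll open, back straight out along the tool axis and check.

```bash
python3 -m crank '[{"tx":0,"ty":0,"tz":0,"ax":0,"ay":0,"az":0},{"tx":0,"ty":0,"tz":0,"ax":0,"ay":0,"az":0},{"tx":0,"ty":0,"tz":0,"ax":0,"ay":0,"az":0},{"tx":0,"ty":0,"tz":0,"ax":0,"ay":0,"az":0}]' 1 && python3 -m crank '[{"tx":0,"ty":0,"tz":-0.2,"ax":0,"ay":0,"az":0},{"tx":0,"ty":0,"tz":-0.4,"ax":0,"ay":0,"az":0},{"tx":0,"ty":0,"tz":-0.7,"ax":0,"ay":0,"az":0},{"tx":0,"ty":0,"tz":-0.8,"ax":0,"ay":0,"az":0},{"tx":0,"ty":0,"tz":-0.8,"ax":0,"ay":0,"az":0}]' && python3 -m crank '[{"tx":0,"ty":0,"tz":-0.8,"ax":0,"ay":0,"az":0},{"tx":0,"ty":0,"tz":0,"ax":0,"ay":0,"az":0},{"tx":0,"ty":0,"tz":0,"ax":0,"ay":0,"az":0}]'
python3 - <<'E'
from h import *
I,d=manip.snapshot("side"); cv2.imwrite("pics/side5.png",I[...,::-1])
W=cloud("side",d); w=W[90:190,300:385].reshape(-1,3); w=w[(np.hypot(w[:,0]-.57,w[:,1]+.289)<.07)&(w[:,2]>.0)]
for z0 in np.arange(.03,.16,.02):
    k=w[(w[:,2]>z0)&(w[:,2]<z0+.02)]; print(z0.round(2),len(k),k.mean(0).round(4) if len(k) else'')
W=cloud("top",manip.snapshot("top")[1]); w=W[180:245,360:428].reshape(-1,3); k=w[w[:,2]>.13]; k=k[k[:,2]<.16];print("rim",len(k),rect(k),np.median(k[:,2]))
W0=cloud("top",np.load("pics/top0.npy"))
for n,b in dict(tray=(185,257,175,252,.018,.06),sand=(285,325,256,280,.02,.05),tin=(257,283,260,288,.03,.06),hammer=(260,350,145,180,.008,.04),glue=(362,398,140,175,.02,.17),chuck=(222,258,135,168,.04,.07)).items():
    for X in (W0,W):
        q=X[b[2]:b[3],b[0]:b[1]].reshape(-1,3); q=q[(q[:,2]>b[4])&(q[:,2]<b[5])]; print(n,len(q),q.mean(0).round(3),end=' ')
    print()
E
```

```text
time_s: 21.4
ee_pos: [0.5659, -0.2733, 0.0968]
orientation: [-0.32, 0.504, 0.774, 0.212]
wrist_force: [-0.3, 0.3, 0.1]
gripper_width: 0.998
grasp_force: 0.0
time_s: 22.02
ee_pos: [0.607, -0.3688, 0.2009]
orientation: [-0.319, 0.504, 0.774, 0.212]
wrist_force: [0.1, 0.6, -0.9]
gripper_width: 1.0
grasp_force: 0.0
time_s: 22.4
ee_pos: [0.6177, -0.3931, 0.2272]
orientation: [-0.32, 0.504, 0.774, 0.212]
wrist_force: [0.5, -0.5, -0.5]
gripper_width: 0.995
grasp_force: 0.0
0.03 117 [ 0.5603 -0.2634  0.0401]
0.05 128 [ 0.561  -0.2638  0.0601]
0.07 118 [ 0.5608 -0.2637  0.0801]
0.09 136 [ 0.5606 -0.2636  0.0998]
0.11 130 [ 0.5607 -0.2648  0.1203]
0.13 246 [ 0.5689 -0.2834  0.1405]
0.15 3 [ 0.5606 -0.2884  0.1507]
rim 185 ((572.9384155273438, -286.20751953125), (65.89292907714844, 64.28895568847656), 78.50312805175781) 0.14457347843067375
tray 671 [0.573 0.284 0.048] tray 973 [0.562 0.283 0.045] 
sand 494 [0.39  0.006 0.031] sand 497 [0.39  0.006 0.031] 
tin 277 [0.375 0.12  0.043] tin 273 [0.375 0.12  0.043] 
hammer 776 [0.733 0.023 0.022] hammer 774 [0.733 0.023 0.022] 
glue 498 [ 0.741 -0.232  0.089] glue 496 [ 0.74  -0.232  0.089] 
chuck 517 [0.77  0.212 0.051] chuck 506 [0.77  0.213 0.051]
```

View pics/side5.png

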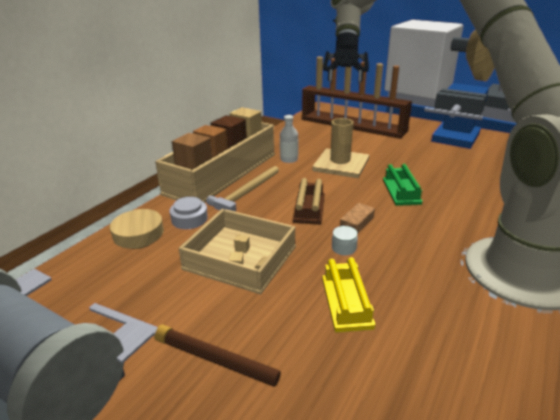

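The pot stands upright at about (342,140), within 4 mm of the board's centre. The arm is clear, the offcuts are in the tray, and the five bystanders I re-measured haven't moved. The gouge looks untouched in the picture. I'm handing in.

```bash
python3 -c "
from bench import manip
print(manip.job_done())"
```

```text
the job is handed in; nothing more can be done
None
```

I handed the job in at about 22.5 s, with all three offcuts in the scrap tray, the pot laid back in the cradle, regrasped the other way round and standing mouth up near the middle of the board, and no bystander seen to have moved; the hand-in returned no verdict.

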